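# Release the transport lock of a linear stage

### The arm

A 6-joint arm with a two-finger parallel gripper is mounted at the origin on a cart in front of the work surface, level with it; the furniture and walls round the work are solid. World frame = base frame: x ahead of the robot, y to its left, z up, the work surface at z = 0. Lengths are in m, angles in rad, forces in N, time in s.
With the tool pointing down it reaches from about 0.3 to 0.875 m from the base axis. Payload 6.4 kg.
Tool frame: the origin (TCP) lies midway between the tips of the shut fingers; the grasp point (between the pads) lies 19 mm behind it (ctrl.pinch_z is the distance from the TCP to the grasp point, in m); z points along the fingers, y is the line along which they close (so a half turn about z gives the same grasp; the last joint's range is limited). The gripper opens to 85 mm and grips with 20 to 120 N. Pads are 22 mm wide; open, the fingers measure 114 mm over their backs; the gripper's body (76 mm by 85 mm) begins 54 mm behind the grasp point. The pads swing forward as they close: fully open they stand 13 mm farther back than shut.
Start: joints at [-1.512, 0.181, 1.607, -0, 1.354, -0.206], TCP at [0.151, -0.555, 0.231] pointing down, gripper open.
Joint ranges: [-2.99, 2.99], [-0.89, 2.07], [0.3, 2.58], [-1.14, 4.28], [0, 2.63], [-3.12, 3.12]. Speed limits (rad/s): [2.57, 2.57, 3.01, 3.14, 3.14, 3.14].

### API

Orientations are given as a unit quaternion [w, x, y, z].
In Python, from bench import ctrl gives the robot as it stands.
- The arm moves only by the tool apply_moves, never from a script. Its argument "moves" is a list of rows, each an object with "jaw": the opening, from 0 (shut) to 1 (fully open); "offset": the shift along the tool's x, y, z in mm, a list of three; "rot": the turn, a rotation vector about the tool's x, y, z in degrees, a list of three. In form: [{"jaw": jaw, "offset": [dx, dy, dz], "rot": [ax, ay, az]}, ...]. A call has exactly 5 rows; each row shifts and turns the commanded pose from where the row before left it, along the tool's axes as they then stand; what a row does not reach is not made up. A row lasts 1/8 s, in which the tool goes at most 62.5 mm and 10.7 degrees, less where a joint would pass 70% of its speed; a pose out of reach is approached as far as the arm can. A call is refused whole if a number of a shift passes 62.5 or a number of a turn 10.7, either way. A call with a gripper value outside its range is refused whole. The fingers move at their own pace and stop on an object; the grip force is fixed at half the most. Time passes only in rows, so rows that do not move let the fingers close, or fill a call up. It gives the time, the measured TCP pose, the force, the opening and the grip force at its end, in the units of the state.
- ctrl.get_obs(): the state, without advancing time (a new reading comes with each control period).
- ctrl.camera(name): name is "scene" or "top" or "wrist"; returns (picture, depth): 420x560x3 uint8, red, green, blue; 420x560 float32, m along the optical axis (not along the pixel's ray), 0 where there is no reading.
- ctrl.camera_params(name): a dict with "K" (3x3 intrinsics, pixels), "cam_to_world" (4x4, takes a point from camera to world coordinates); the wrist camera has in their place "mount" (4x4, takes a point from camera to tool coordinates, whose origin is the TCP and whose axes are the flange's). Camera axes: x right, y down, z forward; pixel columns grow to the right and rows downward; lengths in m; the calibration is good to about 2 mm. The wrist camera is an equidistant fisheye: a pixel r from the principal point sees the ray r / f radians off the axis. A picture is of the moment at which its call begins: read the wrist's pose just before it. camera_params takes no time and is no camera call.
- ctrl.hand_in(): hands the job in; it is judged then, once.
Trained networks look in the newest picture that a camera, given by its name, has taken for a name from the list of things; names that differ only in an ending like _2 or _b are one class to them, and where a whole thing is asked for, a point or a joint stands for the part that bears it (a point fixed in the world has none). Each returns a list of dicts, best first, with "score" (0 to 1); they miss things now and then, are a little off and sometimes report something else, mostly with a low value. They report only what shows in the picture. A call takes as long as a camera call.
- ctrl.outline_of(camera, target): "region" (420x560 bool, what is visible of it) and "position" ([column, row] in pixels, amid what is visible of it).
The state is a dict: "time_s": time; "q": joint angles; "dq": joint speeds; "joint_efforts": joint torques, N m; "eef_pos": TCP position; "eef_rot": TCP orientation; "wrist_force": force on the tool from outside, world axes, zero at the start; "torque": the same for the moment, N m; "opening": opening from 0.0 (shut) to 1.0 (fully open); "grasp_force": force on a finger pad.
Only numpy, scipy, OpenCV 4.12 (cv2) and the standard library are available. Lean on these libraries where they do the work, as an engineer would, in place of code of your own. Each camera call takes 0.05 s, during which the arm holds its last target. There are 200 camera calls.

### The job

Release the transport lock of the small linear stage without gripping anything between the fingers: roll a fingertip round the rim of the knurled nut until it has turned anticlockwise (seen from above) by two full turns. Then push the lock bar's upright tab sideways so that the bar swings well away from the carriage, through about a right angle, and last push the carriage along its rails until it is fully home against the end stop. Leave the small things standing round the stage where they are.

Things in the scene. Friction and masses are not known exactly. Their poses are not given: they have to be found in the camera images.
- stage_base: Linear stage, fixed to the table. Origin: centre of the underside of its aluminium base plate, 230 x 96 x 16 mm. x runs along the rails from the lock to the end stop (black block, inner face at x = 103, top z = 42 mm), z up. The lock stands on a black pedestal: x -112 to -62, y +-23 mm, top z = 49. Two round rails at y = +-30 mm, tops at z = 29.
- nut_rim (a point): Centre of the knurled steel nut on the stud, on its vertical axis, half-way up the ribbed rim: 44 mm across, 17 mm high, 67 mm above the stage's underside when tight. Rises 1.5 mm a turn. Site x turns with the nut and points at a dark dimple in its top face, 15.5 mm off the axis. Turns against 0.02 N m, stays where left: a few newtons of sideways press let a fingertip drive it, with some slip.
- lock_nut (a joint): Angle of the nut in rad: 0 tight, growing anticlockwise seen from above (loosening); two full turns are 12.57; the thread ends at 20.5.
- bar_tab (a point): Centre of the lock bar's push tab, 68 mm above the stage's underside: upright steel plate 28 mm long (point x, along the bar), 4 mm thick (point y), from the bar's top 13 mm below to 14 mm above. Pushed on its -y face towards +y. It is 116.5 mm along the bar from the stud's axis, 12.8 mm to the +y side. The bar: 6 mm thick, 20 to 25 mm wide, lies under the nut and rises with it.
- lock_bar (a joint): Angle of the lock bar about the stud in rad: 0 along the stage over the carriage, growing anticlockwise seen from above; stop at 1.75. Turns against 0.03 N m and stays where left. 2.2 mm lips on the pedestal key it until the nut has risen over them (1.5 turns).
- carriage_end (a point): Middle of the carriage's upright end face that looks to the pedestal: 90 mm wide (point y), 13 mm down to 9 mm up from here, 33 mm above the stage's underside. Pushed along point +x. The carriage is 75 x 90 mm, top 46 mm above the stage's underside (its top plate is 2.5 mm set back). At the start 47 mm are free between face and pedestal.
- carriage (a joint): Travel of the carriage in m: 0 as locked, 0.040 against the end stop. Slides against about 1.5 N and stays where it is left; the bar's hook holds it until swung away.
- filter_cube: Black filter cube, 47 x 38 x 39 mm, origin at the centre of its underside: a bystander.
- objective: Bare microscope objective standing upright, 30 mm across, 44 mm high, origin under its centre: a bystander.
- coupler: Fibre coupler standing on its flange, 24 mm across, 30 mm high, origin under its centre: a bystander.
- petri_dish: Closed petri dish, 60 mm across, 15 mm high, origin under its centre: a bystander.
- stud_top (a point): Top of the fixed upright 11 mm stud of the lock, 83 mm above the stage's underside: the axis of nut and bar, at x = -90, y = 0 mm of the stage.
- lock_pin_top (a point): Top of the 8 mm upright pin on the carriage, 65 mm above the stage's underside. The bar's slot, open towards the tab's -y side, hooks round it.

How it is judged:
On the way, in this order (a step that is already met when the one before it is completed fails the run):
1. the nut is loosened by about two turns (1.75 to 2.5) while the bar still lies over the carriage (value of joint lock_nut between 10.9956 and 15.708 rad and value of joint lock_bar below 0.15 rad and value of joint carriage below 0.004 m), for 0.1 s.
2. the bar is swung out by 1.2 rad or more while the carriage is still where it was (value of joint lock_bar above 1.2 rad and value of joint carriage below 0.004 m), for 0.1 s.
3. the carriage is pushed to the end stop (value of joint carriage above 0.037 m), for 0.2 s.
At the end, for the whole second after the job is handed in: The nut stands 1.75 to 2.5 turns from tight, the bar is swung out by at least 1.2 rad, the carriage is within 3 mm of its end stop, and all is at rest (value of joint lock_nut between 10.9956 and 15.708 rad and value of joint lock_bar above 1.2 rad and value of joint carriage above 0.037 m and velocity of joint carriage between -0.005 and 0.005 m/s and velocity of joint lock_bar between -0.05 and 0.05 rad/s and velocity of joint lock_nut between -0.05 and 0.05 rad/s); the robot touches nothing.
It fails at once if the nut is gripped between the fingers (distance between the grasp point and nut_rim below 0.016 m and contact force between the fingers and lock_nut above 0.5 N).
It fails at once if the bar's tab is gripped between the fingers (y of the grasp point in the frame of bar_tab between -0.006 and 0.006 m and z of the grasp point in the frame of bar_tab below 0.02 m and contact force between the fingers and lock_bar above 0.5 N and x of the grasp point in the frame of bar_tab between -0.025 and 0.025 m).
It fails at once if the nut is run out to the end of its thread (value of joint lock_nut above 19.4779 rad).
It fails at once if a bystander (filter cube, objective, coupler or petri dish) is moved or lifted by more than 20 mm (distance of any of filter_cube, objective, coupler, petri_dish from where it was at the start of the episode above 0.02 m).
It also fails if it takes over 64 s, if anything falls off the work surface, if the arm or the gripper's body presses on something with over 40 N, if the wrist force passes 120 N, or if a joint passes its speed limit or range.

## Working session

There is one attempt and no reset: what is moved stays moved. The work goes in short steps, Python scripts to look and compute and a tool call to move; the robot and the scene stay as the last step left them, time stands still between calls to the robot, and variables do not carry over. Pictures are saved under pics/ and viewed, at most 10 in all, crops included, and the job is handed in when it is done.

Besides the shell and the picture viewer there is one more tool, called after "Call:" by a JSON object that holds its "api" and its "payload", one argument or row to a line. apply_moves: Moves the arm, as the interface text tells. Its arguments: {"type":"object","properties":{"moves":{"type":"array"}},"required":["moves"]}

```bash
mkdir -p pics; ls; cat > h.py <<'E'
import numpy as np, cv2
from bench import ctrl
from scipy.spatial.transform import Rotation as R
def cloud(name):
    pic,d=ctrl.camera(name); p=ctrl.camera_params(name); K=p["K"]; T=np.array(p["cam_to_world"])
    v,u=np.indices(d.shape); P=np.stack([(u-K[0][2])/K[0][0]*d,(v-K[1][2])/K[1][1]*d,d],-1)
    W=P@T[:3,:3].T+T[:3,3]; W[d==0]=np.nan
    return pic,W
def save(n,pic): cv2.imwrite("pics/"+n,cv2.cvtColor(pic,cv2.COLOR_RGB2BGR))
E
python3 - <<'E'
from h import *
for c in("scene","top"):
    pic,W=cloud(c); save(c+"0.png",pic); np.save(c+".npy",W)
    for n in ["stage_base","nut_rim","bar_tab","carriage_end","stud_top","lock_pin_top","filter_cube","objective","coupler","petri_dish"]:
        for o in ctrl.outline_of(c,n)[:1]:
            r=o["region"]; p=W[r]; p=p[~np.isnan(p[:,0])]
            print(c,n,round(o["score"],2),np.round(o["position"]),r.sum(),np.round(np.median(p,0),4) if len(p) else 0, np.round(np.percentile(p,[3,97],axis=0),3).tolist() if len(p) else 0)
o=ctrl.get_obs(); print(o["time_s"],o["eef_pos"],o["eef_rot"],o["opening"])
E
```

```text
pics
scene stage_base 0.78 [322. 226.] 3449 [0.5443 0.0963 0.0333] [[0.513, -0.026, 0.002], [0.601, 0.193, 0.076]]
scene nut_rim 0.51 [293. 226.] 202 [0.55   0.1767 0.0738] [[0.539, 0.153, 0.061], [0.571, 0.191, 0.078]]
scene bar_tab 0.91 [323. 214.] 481 [0.5627 0.0849 0.0545] [[0.55, 0.037, 0.029], [0.586, 0.191, 0.08]]
scene carriage_end 0.74 [335. 221.] 769 [0.5335 0.0697 0.0436] [[0.515, 0.025, 0.022], [0.601, 0.095, 0.049]]
scene stud_top 0.59 [320. 225.] 3321 [0.5433 0.0997 0.0337] [[0.513, -0.025, 0.005], [0.595, 0.193, 0.075]]
scene lock_pin_top 0.85 [338. 217.] 737 [0.5331 0.0695 0.0436] [[0.515, 0.025, 0.022], [0.6, 0.095, 0.048]]
scene filter_cube 0.81 [255. 292.] 614 [0.4552 0.3381 0.0318] [[0.439, 0.313, 0.004], [0.481, 0.354, 0.039]]
scene objective 0.74 [321. 290.] 265 [0.3896 0.2245 0.0247] [[0.382, 0.204, -0.0], [0.407, 0.233, 0.043]]
scene petri_dish 0.83 [275. 325.] 696 [0.3681 0.3451 0.014 ] [[0.344, 0.318, 0.005], [0.398, 0.37, 0.017]]
top stage_base 0.62 [327. 207.] 4988 [0.5558 0.0826 0.0403] [[0.516, -0.024, 0.013], [0.605, 0.189, 0.077]]
top nut_rim 0.76 [279
[... 346 characters left out ...]
02] [[0.516, -0.024, 0.012], [0.606, 0.189, 0.077]]
top lock_pin_top 0.62 [337. 209.] 1200 [0.5496 0.0592 0.0461] [[0.519, 0.024, 0.035], [0.604, 0.095, 0.05]]
top filter_cube 0.82 [204. 250.] 479 [0.4654 0.3298 0.0369] [[0.443, 0.311, 0.01], [0.488, 0.351, 0.041]]
top objective 0.7 [258. 285.] 170 [0.3982 0.221  0.0346] [[0.385, 0.209, 0.0], [0.41, 0.234, 0.045]]
top coupler 0.44 [349. 135.] 98 [0.7172 0.0213 0.0109] [[0.71, 0.009, 0.002], [0.726, 0.029, 0.031]]
top petri_dish 0.78 [196. 297.] 671 [0.3747 0.3433 0.0153] [[0.349, 0.318, 0.012], [0.401, 0.368, 0.018]]
1.1 [ 0.1504841  -0.55496023  0.23128885] [-7.19170532e-06  9.91248207e-01  1.32011335e-01 -2.05471902e-05] 1.0002399140817535
```

```bash
python3 - <<'E'
import cv2
a=cv2.imread("pics/top0.png")[100:310,170:430]; cv2.imwrite("pics/top0c.png",cv2.resize(a,None,fx=2.8,fy=2.8,interpolation=cv2.INTER_CUBIC))
a=cv2.imread("pics/scene0.png"); cv2.imwrite("pics/scene0c.png",a)
E
```

```text
(no output)
```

View pics/top0c.png

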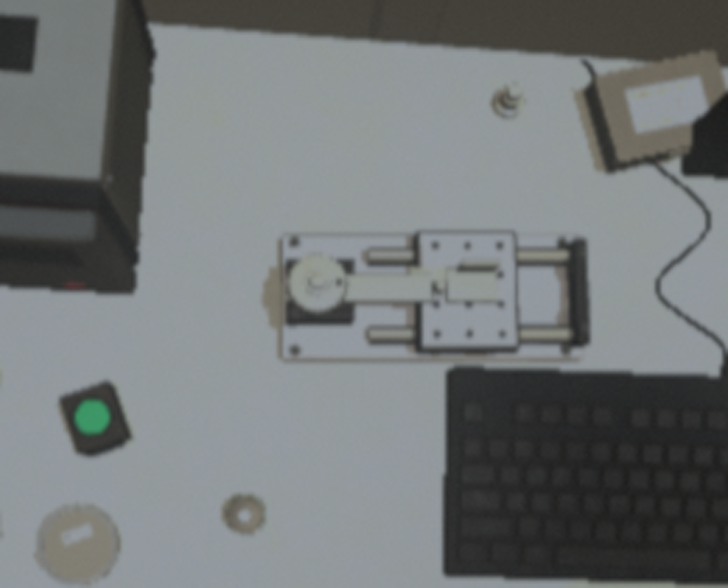

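View pics/scene0c.png

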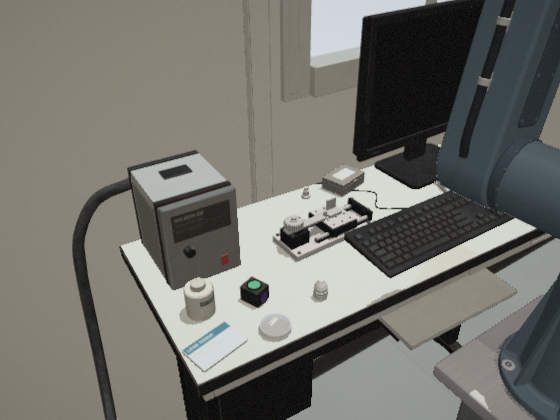

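```bash
python3 - <<'E'
import numpy as np, cv2
W=np.load("top.npy").reshape(-1,3); W=W[~np.isnan(W[:,0])]
b=(W[:,0]>.48)&(W[:,0]<.65)&(W[:,1]>-.06)&(W[:,1]<.23)
def rect(lo,hi,extra=True):
    p=W[b&(W[:,2]>lo)&(W[:,2]<hi)&extra]; r=cv2.minAreaRect((p[:,:2]*1000).astype(np.float32)); print(lo,hi,len(p),[np.round(x,1) for x in r])
rect(.009,.1); rect(.011,.02); rect(.041,.052,(W[:,1]<.11)&(W[:,1]>.01)); rect(.068,.079,(W[:,1]>.14)); rect(.080,.09,W[:,1]>.14)
rect(.072,.09,W[:,1]<.12)
q=W[(W[:,1]>.2)&(W[:,1]<.5)&(W[:,0]>.5)&(W[:,2]>.1)]; print("box",np.percentile(q,[0.5,99.5],axis=0))
q=W[(W[:,1]>-.15)&(W[:,1]<.5)&(W[:,0]>.62)&(W[:,0]<.8)&(W[:,2]>.01)&(W[:,1]<.2)]; print("behind",np.percentile(q,[0.5,99.5],axis=0))
E
```

```text
0.009 0.1 5683 [array([544. ,  67.7]), array([130.9, 253.9]), np.float64(0.8)]
0.011 0.02 1677 [array([545.4,  81. ]), array([127.5, 227.6]), np.float64(0.9)]
0.041 0.052 1150 [array([563.3,  62.6]), array([88.9, 81. ]), np.float64(0.7)]
0.068 0.079 312 [array([561.4, 172.2]), array([42.5, 41.6]), np.float64(26.6)]
0.08 0.09 33 [array([557.4, 173. ]), array([15., 20.]), np.float64(60.9)]
0.072 0.09 39 [array([575.2,  55.9]), array([ 3. , 26.6]), np.float64(1.8)]
box [[0.5612704  0.20242202 0.1030061 ]
 [0.83262832 0.49701204 0.30460179]]
behind [[ 0.63105177 -0.14919129  0.01695855]
 [ 0.79904654  0.01339561  0.45611985]]
```

Call:
{"api": "apply_moves", "payload": {
  "moves": [
    {"jaw":0,"offset":[40,-25,-20],"rot":[0,0,5]},
    {"jaw":0,"offset":[30,-50,-10],"rot":[0,0,5.2]},
    {"jaw":0,"offset":[30,-55,0],"rot":[0,0,5]},
    {"jaw":0,"offset":[30,-55,0],"rot":[0,0,0]},
    {"jaw":0,"offset":[30,-55,0],"rot":[0,0,0]}
  ]
}}

```text
time_s: 1.72
eef_pos: [0.2888, -0.2972, 0.2616]
eef_rot: [0.0, 1.0, -0.001, 0.0]
wrist_force: [1.4, 0.2, -0.3]
opening: -0.001
grasp_force: 0.0
```

```bash
python3 - <<'E'
import numpy as np
W=np.load("top.npy").reshape(-1,3); W=W[~np.isnan(W[:,0])]
for lo,hi in [(.05,.1),(.1,.15),(.15,.2),(.2,.25),(.25,.29),(.29,.32)]:
    q=W[(W[:,2]>lo)&(W[:,2]<hi)&(W[:,0]>.45)&(W[:,1]>.195)]; print(lo,len(q),np.round(np.percentile(q,[0,1,5,50,99],axis=0),3).tolist() if len(q) else 0)
W=np.load("scene.npy").reshape(-1,3); W=W[~np.isnan(W[:,0])]
for lo,hi in [(.05,.1),(.1,.15),(.15,.2),(.2,.25),(.25,.29),(.29,.32)]:
    q=W[(W[:,2]>lo)&(W[:,2]<hi)&(W[:,0]>.45)&(W[:,1]>.195)&(W[:,0]<1)]; print(lo,len(q),np.round(np.percentile(q,[0,1,5,50,99],axis=0),3).tolist() if len(q) else 0)
E
```

```text
0.05 3690 [[0.469, 0.196, 0.05], [0.473, 0.203, 0.051], [0.485, 0.23, 0.054], [0.83, 0.427, 0.074], [0.833, 0.748, 0.1]]
0.1 4595 [[0.55, 0.196, 0.1], [0.558, 0.202, 0.101], [0.563, 0.231, 0.103], [0.831, 0.427, 0.129], [0.833, 0.716, 0.15]]
0.15 6302 [[0.56, 0.195, 0.15], [0.562, 0.202, 0.15], [0.565, 0.235, 0.152], [0.83, 0.41, 0.176], [0.833, 0.684, 0.2]]
0.2 13915 [[0.562, 0.195, 0.2], [0.567, 0.209, 0.2], [0.578, 0.268, 0.201], [0.708, 0.387, 0.204], [0.832, 0.646, 0.249]]
0.25 4109 [[0.828, 0.196, 0.25], [0.829, 0.199, 0.25], [0.83, 0.217, 0.252], [0.831, 0.417, 0.271], [0.833, 0.629, 0.29]]
0.29 1334 [[0.829, 0.196, 0.29], [0.829, 0.198, 0.29], [0.83, 0.208, 0.291], [0.831, 0.339, 0.296], [0.833, 0.605, 0.309]]
0.05 5247 [[0.464, 0.195, 0.05], [0.469, 0.213, 0.051], [0.482, 0.331, 0.053], [0.785, 0.46, 0.073], [0.834, 0.713, 0.1]]
0.1 5057 [[0.547, 0.195, 0.1], [0.554, 0.202, 0.1], [0.56, 0.236, 0.103], [0.803, 0.471, 0.127], [0.834, 0.7, 0.15]]
0.15 7066 [[0.557, 0.195, 0.15], [0.559, 0.205, 0.151], [0.561, 0.244, 0.153], [0.828, 0.451, 0.177], [0.834, 0.684, 0.2]]
0.2 8507 [[0.557, 0.195, 0.2], [0.565, 0.206, 0.2], [0.583, 0.25, 0.201], [0.828, 0.408, 0.208], [0.834, 0.669, 0.249]]
0.25 4037 [[0.823, 0.195, 0.25], [0.826, 0.202, 0.251], [0.827, 0.226, 0.252], [0.83, 0.464, 0.27], [0.834, 0.659, 0.29]]
0.29 3096 [[0.824, 0.195, 0.29], [0.826, 0.201, 0.29], [0.827, 0.225, 0.292], [0.83, 0.458, 0.305], [0.835, 0.649, 0.32]]
```

Call:
{"api": "apply_moves", "payload": {
  "moves": [
    {"jaw":0,"offset":[25,-56,0],"rot":[0,0,0]},
    {"jaw":0,"offset":[25,-56,0],"rot":[0,0,0]},
    {"jaw":0,"offset":[25,-56,0],"rot":[0,0,0]},
    {"jaw":0,"offset":[25,-56,0],"rot":[0,0,0]},
    {"jaw":0,"offset":[25,-56,0],"rot":[0,0,0]}
  ]
}}

```text
time_s: 2.35
eef_pos: [0.414, -0.017, 0.2618]
eef_rot: [0.0, 1.0, -0.0, 0.001]
wrist_force: [1.6, -0.7, -0.6]
opening: -0.003
grasp_force: 0.0
```

Call:
{"api": "apply_moves", "payload": {
  "moves": [
    {"jaw":0,"offset":[25,-40,0],"rot":[0,0,0]},
    {"jaw":0,"offset":[25,-40,15],"rot":[0,0,0]},
    {"jaw":0,"offset":[20,-40,20],"rot":[0,0,0]},
    {"jaw":0,"offset":[15,-30,20],"rot":[0,0,0]},
    {"jaw":0,"offset":[0,0,0],"rot":[0,0,0]}
  ]
}}

```text
time_s: 2.98
eef_pos: [0.4976, 0.1327, 0.2043]
eef_rot: [-0.0, 1.0, 0.001, -0.002]
wrist_force: [-0.6, 0.3, -0.1]
opening: -0.002
grasp_force: 0.0
```

```bash
python3 - <<'E'
from h import *
W=np.load("top.npy").reshape(-1,3); q=W[(W[:,2]>.1)&(W[:,0]<.8)&(W[:,0]>.5)&(W[:,1]>.15)]
print("box",np.round(np.percentile(q,[0,.2,1,2],axis=0),3))
o=ctrl.get_obs(); print(o["eef_pos"],o["wrist_force"],o["torque"],o["time_s"])
p=ctrl.camera_params("wrist"); print(np.round(p["mount"],4),p["K"])
pic,d=ctrl.camera("wrist"); save("w1.png",pic)
for n in ["nut_rim","stud_top","bar_tab"]:
    for x in ctrl.outline_of("wrist",n)[:1]: print(n,x["score"],x["position"],x["region"].sum())
E
```

```text
box [[0.55  0.297 0.1  ]
 [0.554 0.298 0.101]
 [0.561 0.299 0.106]
 [0.562 0.301 0.11 ]]
[0.49762892 0.13270956 0.20433587] [-0.6253826   0.27070784 -0.05542459] [-0.01330567  0.03966955  0.00767555] 2.975
[[-4.000e-04 -9.650e-01 -2.624e-01  6.630e-02]
 [ 1.000e+00 -4.000e-04 -1.000e-04  1.200e-03]
 [ 0.000e+00 -2.624e-01  9.650e-01 -1.425e-01]
 [ 0.000e+00  0.000e+00  0.000e+00  1.000e+00]] [[325.1922621    0.         279.07893079]
 [  0.         325.1922621  209.83391112]
 [  0.           0.           1.        ]]
nut_rim 0.98 [245.5, 128.4] 1855
stud_top 0.82 [329.1, 130.6] 20682
bar_tab 0.77 [325.9, 125.4] 3014
```

View pics/w1.png

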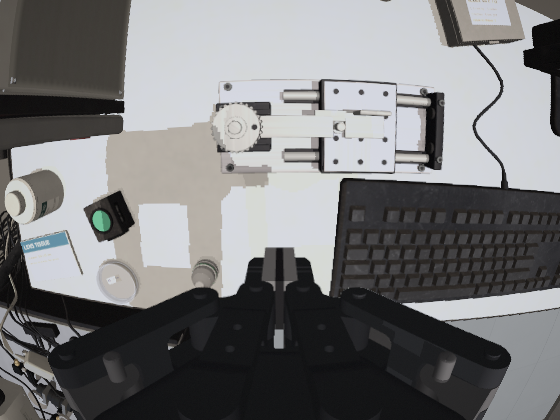

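```bash
cat >> h.py <<'E'
def wcloud():
    o=ctrl.get_obs(); pic,d=ctrl.camera("wrist"); p=ctrl.camera_params("wrist"); K=np.array(p["K"]); M=np.array(p["mount"])
    v,u=np.indices(d.shape); x=(u-K[0,2])/K[0,0]; y=(v-K[1,2])/K[1,1]; r=np.hypot(x,y)+1e-9
    s=np.tan(r)/r; P=np.stack([x*s*d,y*s*d,d],-1); P[(d==0)|(r>1.35)]=np.nan
    T=P@M[:3,:3].T+M[:3,3]; q=o["eef_rot"]; Rm=R.from_quat([q[1],q[2],q[3],q[0]]).as_matrix()
    return pic,T,T@Rm.T+np.array(o["eef_pos"])
E
python3 - <<'E'
from h import *
pic,T,W=wcloud(); 
t=T.reshape(-1,3); t=t[~np.isnan(t[:,0])]*1000
g=t[(t[:,2]<8)&(abs(t[:,1])<90)&(t[:,0]<60)&(t[:,0]>-70)]
for lo in range(-110,10,10):
    s=g[(g[:,2]>=lo)&(g[:,2]<lo+10)]
    if len(s)>5: print(lo,len(s),np.round(np.percentile(s,[1,50,99],axis=0)).tolist())
w=W.reshape(-1,3); w=w[~np.isnan(w[:,0])]
n=w[(w[:,2]>.0725)&(w[:,2]<.08)&(abs(w[:,0]-.56)<.035)&(abs(w[:,1]-.172)<.035)]
print("nut",cv2.minEnclosingCircle((n[:,:2]*1000).astype(np.float32)),np.median(n,0),len(n))
n=w[(w[:,2]>.0805)&(w[:,2]<.09)&(abs(w[:,0]-.56)<.02)&(abs(w[:,1]-.172)<.02)]
print("stud",cv2.minEnclosingCircle((n[:,:2]*1000).astype(np.float32)),np.median(n,0),len(n))
n=w[(w[:,2]>.072)&(w[:,2]<.09)&(w[:,1]<.1)&(w[:,1]>0)&(w[:,0]>.54)]; print("tab",n.min(0),n.max(0),np.median(n,0))
E
```

```text
-110 3665 [[4.0, -43.0, -105.0], [15.0, -4.0, -102.0], [21.0, 46.0, -100.0]]
-100 13073 [[-4.0, -56.0, -100.0], [11.0, 1.0, -95.0], [21.0, 59.0, -90.0]]
-90 10725 [[3.0, -57.0, -90.0], [12.0, 1.0, -86.0], [18.0, 59.0, -80.0]]
-80 8224 [[-5.0, -51.0, -80.0], [12.0, 1.0, -75.0], [18.0, 53.0, -70.0]]
-70 4246 [[-8.0, -44.0, -70.0], [12.0, 4.0, -66.0], [18.0, 47.0, -60.0]]
-60 5246 [[-8.0, -36.0, -60.0], [11.0, 4.0, -56.0], [14.0, 39.0, -50.0]]
-50 2076 [[-8.0, -29.0, -50.0], [12.0, 3.0, -47.0], [14.0, 32.0, -40.0]]
-40 792 [[-10.0, -10.0, -40.0], [10.0, 1.0, -37.0], [12.0, 12.0, -30.0]]
-30 687 [[7.0, -12.0, -30.0], [11.0, 1.0, -25.0], [12.0, 14.0, -20.0]]
-20 579 [[6.0, -12.0, -20.0], [8.0, 1.0, -15.0], [12.0, 14.0, -10.0]]
-10 233 [[7.0, -10.0, -10.0], [11.0, 1.0, -7.0], [12.0, 13.0, -4.0]]
nut ((560.6357421875, 167.97933959960938), 21.96889877319336) [0.56089111 0.16718058 0.07542751] 1756
stud ((560.7655029296875, 167.98153686523438), 5.492642879486084) [0.56106113 0.16761856 0.08273094] 136
tab [0.57283994 0.03775077 0.07213219] [0.57738308 0.06577486 0.0837872 ] [0.57492131 0.05306392 0.08136307]
```

Call:
{"api": "apply_moves", "payload": {
  "moves": [
    {"jaw":0,"offset":[20,-37,0],"rot":[0,0,0]},
    {"jaw":0,"offset":[0,0,50],"rot":[0,0,0]},
    {"jaw":0,"offset":[0,0,50],"rot":[0,0,0]},
    {"jaw":0,"offset":[0,0,40],"rot":[0,0,0]},
    {"jaw":0,"offset":[0,0,0],"rot":[0,0,0]}
  ]
}}

```text
time_s: 3.85
eef_pos: [0.516, 0.1669, 0.0641]
eef_rot: [0.0, 1.0, -0.001, -0.003]
wrist_force: [-0.6, 0.2, 0.2]
opening: 0.0
grasp_force: 0.0
```

Call:
{"api": "apply_moves", "payload": {
  "moves": [
    {"jaw":0,"offset":[4,0,0],"rot":[0,0,0]},
    {"jaw":0,"offset":[2,0,0],"rot":[0,0,0]},
    {"jaw":0,"offset":[1,0,0],"rot":[0,0,0]},
    {"jaw":0,"offset":[0,0,0],"rot":[0,0,0]},
    {"jaw":0,"offset":[0,0,0],"rot":[0,0,0]}
  ]
}}

```text
time_s: 4.47
eef_pos: [0.5255, 0.168, 0.0665]
eef_rot: [-0.0, 1.0, -0.0, 0.0]
wrist_force: [-0.1, -0.1, -0.3]
opening: 0.0
grasp_force: 0.0
```

Call:
{"api": "apply_moves", "payload": {
  "moves": [
    {"jaw":0,"offset":[1,0,2],"rot":[0,0,0]},
    {"jaw":0,"offset":[1,0,0],"rot":[0,0,0]},
    {"jaw":0,"offset":[1,0,0],"rot":[0,0,0]},
    {"jaw":0,"offset":[0,0,0],"rot":[0,0,0]},
    {"jaw":0,"offset":[0,0,0],"rot":[0,0,0]}
  ]
}}

```text
time_s: 5.1
eef_pos: [0.528, 0.168, 0.0641]
eef_rot: [0.0, 1.0, -0.0, -0.0]
wrist_force: [-2.6, -0.1, -0.2]
opening: -0.004
grasp_force: 1.1
```

Call:
{"api": "apply_moves", "payload": {
  "moves": [
    {"jaw":0,"offset":[0.5,0,0],"rot":[0,0,0]},
    {"jaw":0,"offset":[0,4,0],"rot":[0,0,0]},
    {"jaw":0,"offset":[0,4,0],"rot":[0,0,0]},
    {"jaw":0,"offset":[0,4,0],"rot":[0,0,0]},
    {"jaw":0,"offset":[0,0,0],"rot":[0,0,0]}
  ]
}}

```text
time_s: 5.72
eef_pos: [0.5295, 0.1554, 0.0644]
eef_rot: [0.0, 1.0, -0.001, 0.0]
wrist_force: [-1.6, -1.5, -1.4]
opening: 0.0
grasp_force: 0.9
```

```bash
cat >> h.py <<'E'
def look(n):
    pic,T,W=wcloud(); save(n+"f.png",pic); np.save(n+".npy",W)
    nut=(W[...,2]>.072)&(W[...,2]<.084)&(np.hypot(W[...,0]-.5605,W[...,1]-.169)<.03)
    v,u=np.nonzero(nut); c=pic[v.min()-10:v.max()+10,u.min()-10:u.max()+10]
    save(n+".png",cv2.resize(c,None,fx=4,fy=4,interpolation=cv2.INTER_CUBIC)); print(c.shape,u.min(),v.min())
    return pic,W
E
python3 - <<'E'
from h import *
pic,W=look("w2"); o=ctrl.get_obs(); print(o["eef_pos"],o["wrist_force"])
E
```

```text
(135, 121, 3) 197 155
[0.52943669 0.15545114 0.06441959] [-1.82436229 -1.76847199 -1.30343139]
```

View pics/w2.png

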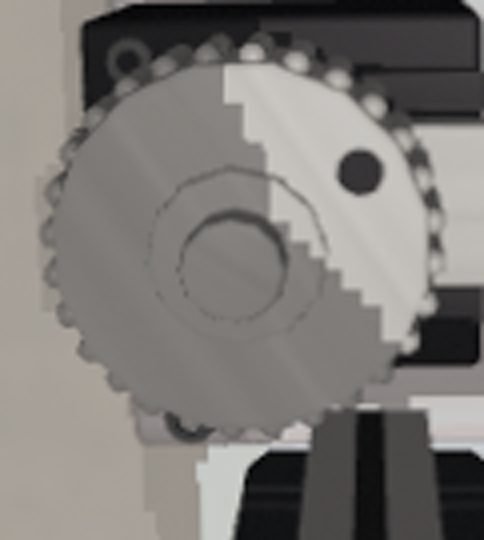

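```bash
python3 - <<'E'
from h import *
pic,T,W=wcloud()
t=T.reshape(-1,3); t=t[~np.isnan(t[:,0])]*1000
for z0,z1 in [(-8,2),(-14,-8),(-22,-14)]:
    s=t[(t[:,2]>z0)&(t[:,2]<z1)&(abs(t[:,1])<20)&(t[:,0]<14.5)&(t[:,0]>-20)]
    print(z0,[(y,len(a),np.round(np.percentile(a,[10,90]),1).tolist()) for y in range(-18,18,2) for a in [s[(s[:,1]>=y)&(s[:,1]<y+2),0]] if len(a)>3])
w=W.reshape(-1,3); w=w[~np.isnan(w[:,0])]
n=w[(w[:,2]>.0805)&(w[:,2]<.09)&(abs(w[:,0]-.56)<.02)&(abs(w[:,1]-.17)<.02)]
print("stud",cv2.minEnclosingCircle((n[:,:2]*1000).astype(np.float32)),np.median(n,0),len(n))
E
```

```text
-8 [(-10, 7, [6.7, 7.2]), (-8, 8, [7.0, 7.5]), (-4, 15, [10.9, 11.4]), (-2, 14, [10.8, 11.4]), (0, 12, [10.9, 11.3]), (2, 15, [11.0, 11.5]), (4, 15, [10.9, 11.3]), (6, 16, [10.9, 11.4]), (8, 8, [6.8, 7.4]), (10, 9, [6.6, 7.3])]
-14 [(-18, 22, [11.6, 14.4]), (-16, 36, [10.9, 14.1]), (-14, 35, [10.0, 14.3]), (-12, 54, [6.8, 14.1]), (-10, 61, [6.9, 13.7]), (-8, 45, [6.8, 14.1]), (-6, 47, [10.7, 14.1]), (-4, 28, [10.9, 13.7]), (-2, 33, [10.9, 14.0]), (0, 26, [11.0, 11.5]), (2, 26, [11.0, 11.4]), (4, 25, [11.0, 11.4]), (6, 14, [10.8, 11.5]), (8, 25, [6.7, 7.5]), (10, 22, [6.7, 7.3]), (12, 25, [6.7, 7.7]), (14, 4, [6.9, 7.4])]
-22 [(-14, 10, [6.6, 7.5]), (-12, 36, [6.7, 7.4]), (-10, 36, [6.8, 7.4]), (-8, 37, [6.7, 7.4]), (-6, 26, [7.0, 11.5]), (-4, 39, [10.8, 11.6]), (-2, 38, [10.9, 11.5]), (0, 38, [10.8, 11.5]), (2, 33, [10.8, 11.5]), (4, 40, [10.8, 11.4]), (6, 34, [10.9, 11.4]), (8, 36, [6.7, 7.3]), (10, 40, [6.8, 7.2]), (12, 36, [6.7, 7.3]), (14, 13, [6.9, 7.2])]
stud ((552.966796875, 160.3828887939453), 16.44831085205078) [0.55947863 0.16577851 0.08299771] 821
```

```bash
cat > orbit.py <<'E'
import numpy as np
from scipy.spatial import ConvexHull
def path(C=(560.5,170.5),Rn=20.5,V=((11,7),(7,11.5))):
    p=np.array([(sx*x,sy*y) for x,y in V for sx in(1,-1) for sy in(1,-1)],float)
    a=np.linspace(0,2*np.pi,120,endpoint=False)
    q=(p[:,None]+Rn*np.c_[np.cos(a),np.sin(a)]).reshape(-1,2)
    h=q[ConvexHull(q).vertices]   # anticlockwise
    h=np.r_[h,h[:1]]; s=np.r_[0,np.cumsum(np.hypot(*np.diff(h,axis=0).T))]
    f=lambda t: np.c_[np.interp(t%s[-1],s,h[:,0]),np.interp(t%s[-1],s,h[:,1])]+C
    return f,s[-1]
def rows(pos,n,step,**k):
    f,L=path(**k); t=np.arange(0,L,.2); d=np.hypot(*(f(t)-pos).T); t0=t[d.argmin()]; print("L",L,"dist",d.min())
    P=np.array(pos,float); out=[]
    for i in range(1,n+1):
        g=f(np.array([t0+step*i]))[0]; dl=np.round((g-P)*2)/2; P=P+dl; out.append([dl[0],-dl[1]])
        if i%5==0: print(out[-5:],"cmd",P)
E
python3 -c "
from orbit import *
rows((529,156),45,6)"
```

```text
L 208.87377483232032 dist 1.33599768200914
[[np.float64(4.0), np.float64(5.0)], [np.float64(4.0), np.float64(4.5)], [np.float64(4.5), np.float64(4.0)], [np.float64(5.0), np.float64(3.0)], [np.float64(6.0), np.float64(1.0)]] cmd [552.5 138.5]
[[np.float64(6.0), np.float64(-0.0)], [np.float64(6.0), np.float64(-0.0)], [np.float64(6.0), np.float64(-0.0)], [np.float64(5.5), np.float64(-2.0)], [np.float64(5.0), np.float64(-3.0)]] cmd [581.  143.5]
[[np.float64(4.0), np.float64(-4.5)], [np.float64(4.0), np.float64(-5.0)], [np.float64(2.5), np.float64(-5.5)], [np.float64(0.5), np.float64(-5.5)], [np.float64(0.0), np.float64(-6.0)]] cmd [592. 170.]
[[np.float64(0.0), np.float64(-6.0)], [np.float64(-0.5), np.float64(-6.0)], [np.float64(-2.0), np.float64(-5.5)], [np.float64(-4.0), np.float64(-5.0)], [np.float64(-4.0), np.float64(-4.5)]] cmd [581.5 197. ]
[[np.float64(-5.0), np.float64(-3.5)], [np.float64(-5.5), np.float64(-1.5)], [np.float64(-6.0), np.float64(-0.5)], [np.float64(-6.0), np.float64(-0.0)], [np.float64(-6.0), np.float64(0.0)]] cmd [553.  202.5]
[[np.float64(-6.0), np.float64(1.0)], [np.float64(-5.0), np.float64(2.5)], [np.float64(-4.5), np.float64(4.5)], [np.float64(-4.0), np.float64(4.5)], [np.float64(-3.0), np.float64(5.0)]] cmd [530.5 185. ]
[[np.float64(-1.5), np.float64(6.0)], [np.float64(0.0), np.float64(6.0)], [np.float64(0.0), np.float64(6.0)], [np.float64(0.0), np.float64(6.0)], [np.float64(1.5), np.float64(5.5)]] cmd [530.5 155.5]
[[np.float64(3.5), np.float64(5.0)], [np.float64(4.0), np.float64(4.5)], [np.float64(4.0), np.float64(4.0)], [np.float64(5.5), np.float64(2.5)], [np.float64(6.0), np.float64(1.0)]] cmd [553.5 138.5]
[[np.float64(6.0), np.float64(-0.0)], [np.float64(6.0), np.float64(-0.0)], [np.float64(6.0), np.float64(-0.5)], [np.float64(5.5), np.float64(-2.0)], [np.float64(5.0), np.float64(-3.5)]] cmd [582.  144.5]
```

Call:
{"api": "apply_moves", "payload": {
  "moves": [
    {"jaw":0,"offset":[4,5,0],"rot":[0,0,0]},
    {"jaw":0,"offset":[4,4.5,0],"rot":[0,0,0]},
    {"jaw":0,"offset":[4.5,4,0],"rot":[0,0,0]},
    {"jaw":0,"offset":[5,3,0],"rot":[0,0,0]},
    {"jaw":0,"offset":[6,1,0],"rot":[0,0,0]}
  ]
}}

```text
time_s: 6.45
eef_pos: [0.5526, 0.1364, 0.0644]
eef_rot: [0.002, 1.0, -0.0, -0.0]
wrist_force: [-3.3, -10.3, 3.1]
opening: 0.0
grasp_force: 5.8
```

Call:
{"api": "apply_moves", "payload": {
  "moves": [
    {"jaw":0,"offset":[6,0.5,0],"rot":[0,0,0]},
    {"jaw":0,"offset":[6,0.5,0],"rot":[0,0,0]},
    {"jaw":0,"offset":[6,0,0],"rot":[0,0,0]},
    {"jaw":0,"offset":[5.5,-2,0],"rot":[0,0,0]},
    {"jaw":0,"offset":[5,-3,0],"rot":[0,0,0]}
  ]
}}

```text
time_s: 7.08
eef_pos: [0.5827, 0.142, 0.0649]
eef_rot: [0.0, 1.0, -0.0, 0.001]
wrist_force: [1.1, -2.7, 0.2]
opening: -0.003
grasp_force: 1.6
```

Call:
{"api": "apply_moves", "payload": {
  "moves": [
    {"jaw":0,"offset":[4,-5,0],"rot":[0,0,0]},
    {"jaw":0,"offset":[4,-5,0],"rot":[0,0,0]},
    {"jaw":0,"offset":[2,-6,0],"rot":[0,0,0]},
    {"jaw":0,"offset":[0.5,-6,0],"rot":[0,0,0]},
    {"jaw":0,"offset":[0,-6,0],"rot":[0,0,0]}
  ]
}}

```text
time_s: 7.7
eef_pos: [0.5932, 0.1714, 0.0651]
eef_rot: [-0.0, 1.0, -0.0, 0.002]
wrist_force: [6.8, -0.8, 0.2]
opening: -0.003
grasp_force: 3.1
```

Call:
{"api": "apply_moves", "payload": {
  "moves": [
    {"jaw":0,"offset":[0.5,-6,0],"rot":[0,0,0]},
    {"jaw":0,"offset":[-0.5,-6,0],"rot":[0,0,0]},
    {"jaw":0,"offset":[-2,-5.5,0],"rot":[0,0,0]},
    {"jaw":0,"offset":[-4,-5,0],"rot":[0,0,0]},
    {"jaw":0,"offset":[-4,-4.5,0],"rot":[0,0,0]}
  ]
}}

```text
time_s: 8.32
eef_pos: [0.5808, 0.1979, 0.0641]
eef_rot: [-0.0, 1.0, -0.0, -0.0]
wrist_force: [-0.0, 0.1, -0.9]
opening: 0.002
grasp_force: 0.6
```

Call:
{"api": "apply_moves", "payload": {
  "moves": [
    {"jaw":0,"offset":[-5,-3.5,0],"rot":[0,0,0]},
    {"jaw":0,"offset":[-5.5,-1.5,0],"rot":[0,0,0]},
    {"jaw":0,"offset":[-6,-0.5,0],"rot":[0,0,0]},
    {"jaw":0,"offset":[-6,0,0],"rot":[0,0,0]},
    {"jaw":0,"offset":[-6,0,0],"rot":[0,0,0]}
  ]
}}

```text
time_s: 8.95
eef_pos: [0.5525, 0.2033, 0.0644]
eef_rot: [-0.0, 1.0, -0.0, 0.0]
wrist_force: [-0.1, 3.7, 0.2]
opening: -0.001
grasp_force: 1.7
```

```bash
python3 -c "
from orbit import *
rows((552.5,203),35,6.5,C=(560.3,169.8),Rn=20)"|sed 's/np.float64//g'
python3 -c "
from h import *
look('w3')"
```

```text
L 205.7325410353754 dist 1.720493297408423
[[(-6.5), (3.0)], [(-5.5), (3.0)], [(-4.5), (5.0)], [(-4.0), (5.0)], [(-2.5), (6.0)]] cmd [529.5 181. ]
[[(-0.0), (6.5)], [(-0.0), (6.5)], [(-0.0), (6.5)], [(1.5), (6.5)], [(3.0), (5.5)]] cmd [534.  149.5]
[[(4.5), (4.5)], [(5.0), (4.0)], [(6.0), (2.5)], [(6.5), (0.0)], [(6.5), (0.0)]] cmd [562.5 138.5]
[[(6.5), (0.0)], [(6.5), (-1.5)], [(5.5), (-3.5)], [(4.0), (-5.0)], [(4.0), (-5.0)]] cmd [589.  153.5]
[[(2.0), (-6.0)], [(0.5), (-6.5)], [(-0.0), (-6.5)], [(-0.5), (-6.5)], [(-1.5), (-6.5)]] cmd [589.5 185.5]
[[(-4.0), (-5.5)], [(-4.0), (-4.5)], [(-5.5), (-4.0)], [(-6.0), (-1.5)], [(-6.5), (-0.5)]] cmd [563.5 201.5]
[[(-6.5), (0.0)], [(-6.5), (0.5)], [(-6.5), (2.0)], [(-5.0), (4.0)], [(-4.5), (4.5)]] cmd [534.5 190.5]
(107, 133, 3) 287 209
```

Call:
{"api": "apply_moves", "payload": {
  "moves": [
    {"jaw":0,"offset":[-6.5,2,0],"rot":[0,0,0]},
    {"jaw":0,"offset":[-5.5,3,0],"rot":[0,0,0]},
    {"jaw":0,"offset":[-4.5,5,0],"rot":[0,0,0]},
    {"jaw":0,"offset":[-4,5.5,0],"rot":[0,0,0]},
    {"jaw":0,"offset":[-2.5,6,0],"rot":[0,0,0]}
  ]
}}

```text
time_s: 9.62
eef_pos: [0.5294, 0.1808, 0.0641]
eef_rot: [0.0, 1.0, -0.0, -0.0]
wrist_force: [-0.7, 2.1, 0.2]
opening: 0.002
grasp_force: 0.8
```

```bash
python3 -c "
from h import *
look('w4')"
```

```text
(136, 123, 3) 255 155
```

View pics/w4.png

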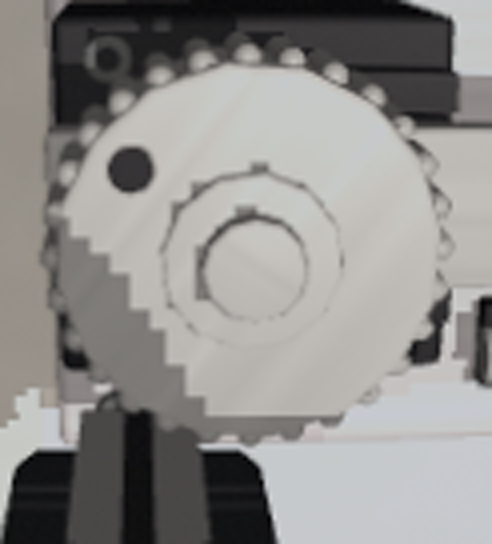

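```bash
python3 -c "
from h import *
for n in('w2','w4'):
    W=np.load(n+'.npy').reshape(-1,3); d=np.hypot(W[:,0]-.5605,W[:,1]-.167)
    print(n,np.nanmedian(W[d<.004,2]),np.nanmedian(W[(d>.013)&(d<.018)&(W[:,2]>.07)&(W[:,2]<.085),2]))
"
```

```text
w2 0.0828907568820912 0.07555498595393798
w4 0.08284592630443116 0.0774935538275754
```

Call:
{"api": "apply_moves", "payload": {
  "moves": [
    {"jaw":0,"offset":[0,6.5,0],"rot":[0,0,0]},
    {"jaw":0,"offset":[0,6.5,0],"rot":[0,0,0]},
    {"jaw":0,"offset":[0,6.5,0],"rot":[0,0,0]},
    {"jaw":0,"offset":[1.5,6.5,0],"rot":[0,0,0]},
    {"jaw":0,"offset":[3,5.5,0],"rot":[0,0,0]}
  ]
}}

```text
time_s: 10.3
eef_pos: [0.5339, 0.1492, 0.064]
eef_rot: [0.0, 1.0, -0.0, -0.001]
wrist_force: [-6.7, -1.2, 1.3]
opening: -0.002
grasp_force: 3.1
```

Call:
{"api": "apply_moves", "payload": {
  "moves": [
    {"jaw":0,"offset":[4.5,4.5,0],"rot":[0,0,0]},
    {"jaw":0,"offset":[5,4.5,0],"rot":[0,0,0]},
    {"jaw":0,"offset":[6,2.5,0],"rot":[0,0,0]},
    {"jaw":0,"offset":[6.5,0,0],"rot":[0,0,0]},
    {"jaw":0,"offset":[6.5,0,0],"rot":[0,0,0]}
  ]
}}

```text
time_s: 10.92
eef_pos: [0.5639, 0.1352, 0.0642]
eef_rot: [0.002, 1.0, -0.0, 0.0]
wrist_force: [-1.8, -11.0, -1.7]
opening: 0.0
grasp_force: 5.4
```

Call:
{"api": "apply_moves", "payload": {
  "moves": [
    {"jaw":0,"offset":[6.5,0,0],"rot":[0,0,0]},
    {"jaw":0,"offset":[6.5,-1.5,0],"rot":[0,0,0]},
    {"jaw":0,"offset":[5.5,-3,0],"rot":[0,0,0]},
    {"jaw":0,"offset":[3,5,0],"rot":[0,0,0]},
    {"jaw":0,"offset":[0,0,-40],"rot":[0,0,0]}
  ]
}}

```text
time_s: 11.55
eef_pos: [0.5819, 0.1377, 0.1014]
eef_rot: [-0.0, 1.0, -0.0, -0.004]
wrist_force: [0.4, -0.2, 0.5]
opening: 0.002
grasp_force: 0.0
```

Call:
{"api": "apply_moves", "payload": {
  "moves": [
    {"jaw":0,"offset":[0,0,-50],"rot":[0,0,0]},
    {"jaw":0,"offset":[-40,4,-40],"rot":[0,0,0]},
    {"jaw":0,"offset":[-40,4,0],"rot":[0,0,0]},
    {"jaw":0,"offset":[0,10,0],"rot":[0,0,0]},
    {"jaw":0,"offset":[0,0,0],"rot":[0,0,0]}
  ]
}}

```text
time_s: 12.18
eef_pos: [0.5051, 0.1196, 0.1947]
eef_rot: [-0.0, 1.0, -0.001, 0.001]
wrist_force: [1.2, -0.5, -0.4]
opening: 0.001
grasp_force: 0.0
```

```bash
python3 - <<'E'
from h import *
pic,W=look("w5")
c=pic[70:190,190:470]; save("w5c.png",cv2.resize(c,None,fx=2.8,fy=2.8,interpolation=cv2.INTER_CUBIC))
w=W.reshape(-1,3); d=np.hypot(w[:,0]-.5605,w[:,1]-.168)
print(np.nanmedian(w[d<.004,2]),np.nanmedian(w[(d>.013)&(d<.018)&(w[:,2]>.07),2]))
n=w[(w[:,2]>.072)&(w[:,2]<.09)&(w[:,1]<.1)&(w[:,1]>0)&(w[:,0]>.54)]; print("tab",n.min(0),n.max(0),np.median(n,0))
E
```

```text
(72, 72, 3) 192 112
0.08276808950784575 0.07849038185161186
tab [0.57287576 0.03834445 0.07210974] [0.5770062  0.06574255 0.08674213] [0.57502246 0.05406595 0.0845071 ]
```

View pics/w5c.png

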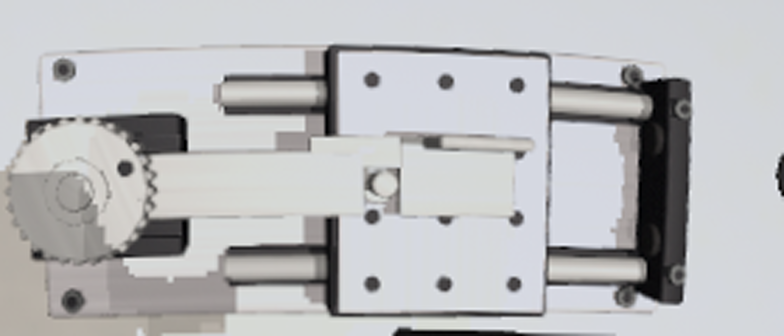

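Call:
{"api": "apply_moves", "payload": {
  "moves": [
    {"jaw":0,"offset":[45,40,0],"rot":[0,0,0]},
    {"jaw":0,"offset":[0,25,20],"rot":[0,0,0]},
    {"jaw":0,"offset":[0,0,50],"rot":[0,0,0]},
    {"jaw":0,"offset":[0,0,35],"rot":[0,0,0]},
    {"jaw":0,"offset":[0,0,0],"rot":[0,0,0]}
  ]
}}

```text
time_s: 12.85
eef_pos: [0.5474, 0.0551, 0.0858]
eef_rot: [-0.001, 1.0, -0.0, -0.004]
wrist_force: [-0.8, 0.6, -0.2]
opening: 0.001
grasp_force: 0.0
```

```bash
python3 -c "
from h import *
o=ctrl.get_obs(); print(o['eef_pos'],o['q'],o['wrist_force'])"
```

```text
[0.54741432 0.05513924 0.08584064] [-1.15517249e-01  3.07880061e-01  1.77408488e+00  2.39960635e-04
  1.06680251e+00  1.45611556e+00] [-0.78765616  0.649386   -0.16283933]
```

Call:
{"api": "apply_moves", "payload": {
  "moves": [
    {"jaw":0,"offset":[0,0,20],"rot":[0,0,0]},
    {"jaw":0,"offset":[4,0,0],"rot":[0,0,0]},
    {"jaw":0,"offset":[4,0,0],"rot":[0,0,0]},
    {"jaw":0,"offset":[4,0,0],"rot":[0,0,0]},
    {"jaw":0,"offset":[0,0,0],"rot":[0,0,0]}
  ]
}}

```text
time_s: 13.48
eef_pos: [0.5623, 0.0549, 0.0701]
eef_rot: [0.0, 1.0, -0.0, 0.001]
wrist_force: [0.2, -0.2, 0.5]
opening: 0.002
grasp_force: 0.0
```

Call:
{"api": "apply_moves", "payload": {
  "moves": [
    {"jaw":0,"offset":[6,-0.2,0],"rot":[0,0,-3]},
    {"jaw":0,"offset":[12,-0.6,0],"rot":[0,0,-6]},
    {"jaw":0,"offset":[12,-0.6,0],"rot":[0,0,-6]},
    {"jaw":0,"offset":[12,-0.6,0],"rot":[0,0,-6]},
    {"jaw":0,"offset":[12,-0.6,0],"rot":[0,0,-6]}
  ]
}}

```text
time_s: 14.1
eef_pos: [0.6135, 0.0675, 0.0694]
eef_rot: [-0.0, 0.972, 0.235, -0.0]
wrist_force: [-1.2, 0.3, 1.1]
opening: -0.001
grasp_force: 0.6
```

Call:
{"api": "apply_moves", "payload": {
  "moves": [
    {"jaw":0,"offset":[12,-0.6,0],"rot":[0,0,-6]},
    {"jaw":0,"offset":[12,-0.6,0],"rot":[0,0,-6]},
    {"jaw":0,"offset":[12,-0.6,0],"rot":[0,0,-6]},
    {"jaw":0,"offset":[12,-0.6,0],"rot":[0,0,-6]},
    {"jaw":0,"offset":[12,-0.6,0],"rot":[0,0,-6]}
  ]
}}

```text
time_s: 14.72
eef_pos: [0.6577, 0.1072, 0.0693]
eef_rot: [-0.0, 0.878, 0.478, -0.0]
wrist_force: [-1.5, 0.3, -0.2]
opening: 0.001
grasp_force: 0.5
```

Call:
{"api": "apply_moves", "payload": {
  "moves": [
    {"jaw":0,"offset":[12,-0.6,0],"rot":[0,0,-6]},
    {"jaw":0,"offset":[12,-0.6,0],"rot":[0,0,-6]},
    {"jaw":0,"offset":[12,-0.6,0],"rot":[0,0,-6]},
    {"jaw":0,"offset":[12,-0.6,0],"rot":[0,0,-6]},
    {"jaw":0,"offset":[10,-0.5,0],"rot":[0,0,-5]}
  ]
}}

```text
time_s: 15.35
eef_pos: [0.6761, 0.1618, 0.0693]
eef_rot: [-0.0, 0.73, 0.683, -0.0]
wrist_force: [-0.5, -1.0, -1.7]
opening: 0.003
grasp_force: 0.3
```

Call:
{"api": "apply_moves", "payload": {
  "moves": [
    {"jaw":0,"offset":[-15,0,0],"rot":[0,0,0]},
    {"jaw":0,"offset":[0,0,-50],"rot":[0,0,-4.6]},
    {"jaw":0,"offset":[0,0,-20],"rot":[0,0,0]},
    {"jaw":0,"offset":[-14,-57,0],"rot":[0,0,0]},
    {"jaw":0,"offset":[-13,-57,0],"rot":[0,0,0]}
  ]
}}

```text
time_s: 15.98
eef_pos: [0.5602, 0.1173, 0.1392]
eef_rot: [0.0, 0.705, 0.709, 0.0]
wrist_force: [-0.3, -0.5, 0.0]
opening: -0.004
grasp_force: 0.0
```

```bash
python3 - <<'E'
from h import *
o=ctrl.get_obs(); print(o['eef_pos'],R.from_quat(np.roll(o['eef_rot'],-1)).as_matrix().round(3).tolist())
pic,W=cloud("top"); save("top2.png",cv2.resize(pic[130:260,210:400],None,fx=4,fy=4,interpolation=cv2.INTER_CUBIC))
E
```

```text
[0.56023559 0.11725281 0.13923291] [[-0.007, 1.0, 0.001], [1.0, 0.007, -0.0], [-0.0, 0.001, -1.0]]
```

View pics/top2.png

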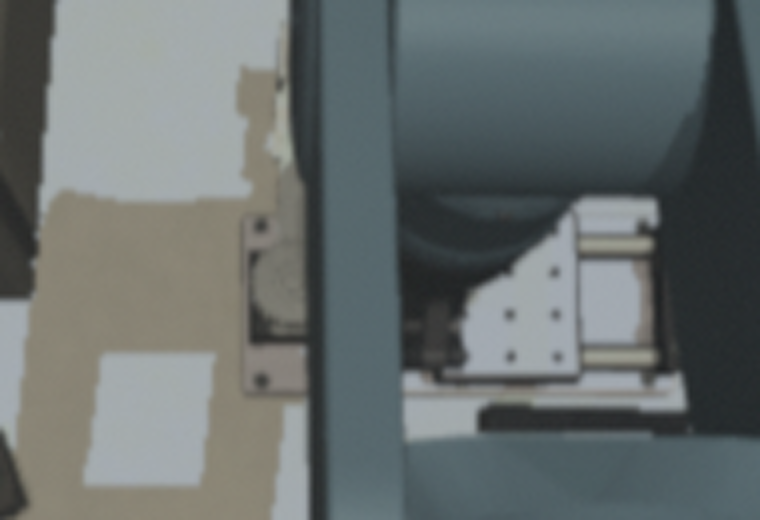

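Call:
{"api": "apply_moves", "payload": {
  "moves": [
    {"jaw":0,"offset":[0,0,40],"rot":[0,0,0]},
    {"jaw":0,"offset":[0,0,35],"rot":[0,0,0]},
    {"jaw":0,"offset":[0,0,20],"rot":[0,0,0]},
    {"jaw":0,"offset":[0,0,15],"rot":[0,0,0]},
    {"jaw":0,"offset":[0,0,0],"rot":[0,0,0]}
  ]
}}

```text
time_s: 16.65
eef_pos: [0.561, 0.1183, 0.0285]
eef_rot: [-0.001, 0.704, 0.71, -0.001]
wrist_force: [-0.2, -0.7, 0.1]
opening: -0.001
grasp_force: 0.0
```

Call:
{"api": "apply_moves", "payload": {
  "moves": [
    {"jaw":0,"offset":[-8,0,0],"rot":[0,0,0]},
    {"jaw":0,"offset":[-8,0,0],"rot":[0,0,0]},
    {"jaw":0,"offset":[-8,0,0],"rot":[0,0,0]},
    {"jaw":0,"offset":[-8,0,0],"rot":[0,0,0]},
    {"jaw":0,"offset":[-5,0,0],"rot":[0,0,0]}
  ]
}}

```text
time_s: 17.27
eef_pos: [0.562, 0.0807, 0.0296]
eef_rot: [0.0, 0.704, 0.71, 0.0]
wrist_force: [0.8, 1.9, 1.6]
opening: -0.002
grasp_force: 0.9
```

Sliding freely at about 2 N; now on to the stop (expected near y = 0.066).

Call:
{"api": "apply_moves", "payload": {
  "moves": [
    {"jaw":0,"offset":[-5,0,0],"rot":[0,0,0]},
    {"jaw":0,"offset":[-5,0,0],"rot":[0,0,0]},
    {"jaw":0,"offset":[-4,0,0],"rot":[0,0,0]},
    {"jaw":0,"offset":[-2,0,0],"rot":[0,0,0]},
    {"jaw":0,"offset":[0,0,0],"rot":[0,0,0]}
  ]
}}

```text
time_s: 17.9
eef_pos: [0.5616, 0.0652, 0.0291]
eef_rot: [-0.0, 0.704, 0.711, -0.0]
wrist_force: [0.8, 0.5, -0.7]
opening: 0.0
grasp_force: 0.1
```

Call:
{"api": "apply_moves", "payload": {
  "moves": [
    {"jaw":0,"offset":[-1,0,0],"rot":[0,0,0]},
    {"jaw":0,"offset":[-1,0,0],"rot":[0,0,0]},
    {"jaw":0,"offset":[-1,0,0],"rot":[0,0,0]},
    {"jaw":0,"offset":[0,0,0],"rot":[0,0,0]},
    {"jaw":0,"offset":[0,0,0],"rot":[0,0,0]}
  ]
}}

```text
time_s: 18.52
eef_pos: [0.5616, 0.065, 0.0292]
eef_rot: [-0.001, 0.704, 0.711, 0.001]
wrist_force: [0.3, 12.5, -0.4]
opening: -0.0
grasp_force: 6.2
```

Call:
{"api": "apply_moves", "payload": {
  "moves": [
    {"jaw":0,"offset":[8,0,0],"rot":[0,0,0]},
    {"jaw":0,"offset":[8,0,0],"rot":[0,0,0]},
    {"jaw":0,"offset":[0,0,-50],"rot":[0,0,0]},
    {"jaw":0,"offset":[0,0,-50],"rot":[0,0,0]},
    {"jaw":0,"offset":[0,0,-40],"rot":[0,0,0]}
  ]
}}

```text
time_s: 19.15
eef_pos: [0.5621, 0.0783, 0.1714]
eef_rot: [0.001, 0.704, 0.711, 0.0]
wrist_force: [-0.1, -0.8, 0.9]
opening: -0.002
grasp_force: 0.0
```

Call:
{"api": "apply_moves", "payload": {
  "moves": [
    {"jaw":0,"offset":[0,-55,-10],"rot":[0,0,0]},
    {"jaw":0,"offset":[-20,-55,0],"rot":[0,0,0]},
    {"jaw":0,"offset":[-30,-30,0],"rot":[0,0,0]},
    {"jaw":0,"offset":[-30,0,0],"rot":[0,0,0]},
    {"jaw":0,"offset":[0,0,0],"rot":[0,0,0]}
  ]
}}

```text
time_s: 19.77
eef_pos: [0.4225, -0.0044, 0.1797]
eef_rot: [0.001, 0.705, 0.71, -0.0]
wrist_force: [0.7, 0.4, -0.6]
opening: 0.002
grasp_force: 0.0
```

```bash
python3 - <<'E'
from h import *
o=ctrl.get_obs(); print(o['eef_pos'])
pic,W=cloud("top"); save("top3.png",cv2.resize(pic[120:300,180:400],None,fx=3.4,fy=3.4,interpolation=cv2.INTER_CUBIC))
E
```

```text
[ 0.42250337 -0.00443229  0.17966402]
```

View pics/top3.png

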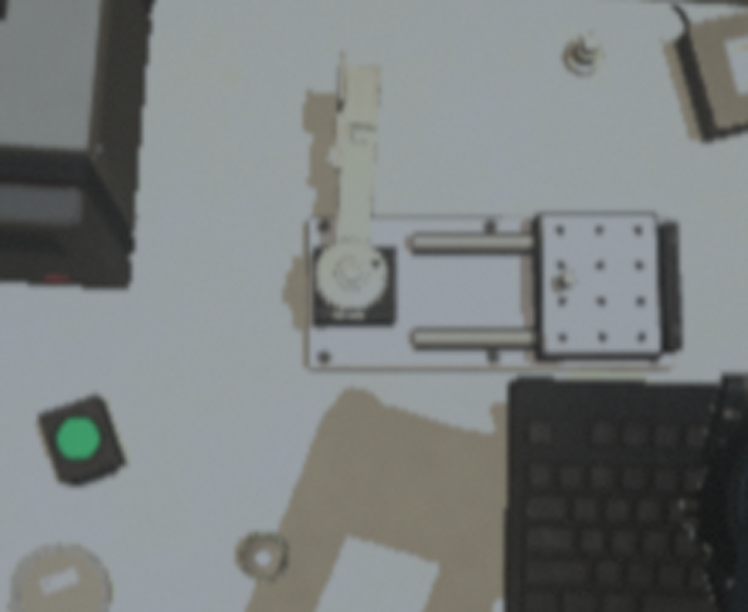

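The bar is swung through about 86°, the nut's dimple is still at about 24° (≈12.9 rad), and the carriage is against the end stop. The bystanders have not moved, and the arm is clear.

```bash
python3 -c "
from bench import ctrl
print(ctrl.hand_in())"
```

```text
the job is handed in; nothing more can be done
None
```

I handed the job in at about 20 s of the 64 s. By my own measurements all three steps are done, but the hand-in returned no verdict: nut loosened about two turns (≈12.9 rad), bar swung out about 86° (≈1.5 rad), carriage pressed against its end stop, and no visible shift of the bystanders.

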